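# Change the tape cassette of the label printer

### The job

The label printer is loaded with the 12 mm tape, but the next labels need the widest tape. Lift off the clear cover, swap the cassette in the printer with the thickest of the three cassettes in the tray, so that the old one ends up in the pocket the new one came from, and put the cover back on, seated flat. Leave the two other cassettes and the things around where they are.

Things in the scene. Friction and masses are not known exactly. Their poses are not given: they have to be found in the camera images.
- printer: fixed white label printer, sloping keypad towards its -x. Origin on the desk under the bay's middle. Body x -66..66, y -79..79 mm (keypad to x -142, top under 42). Deck z 38; in it the cassette bay, 52 (x) x 74 (y), bevelled mouth, floor z 28, two 7 mm spindles 9 high at y -22, 22. Rim round the deck (top z 42, bevelled, inner faces x -51, 51, y -61, 61): the cover sits inside it on the deck
- cover: loose clear hood over the bay, 96 (x) x 116 (y) x 35 mm high, hollow (walls 3 mm, 32 high inside), with a grey grip bar on top 14 wide (x), 50 long (y), z 35 to 53 mm. 90 g. Origin in the middle of its lower edge: fitted, 38 mm above the printer's origin, axes along the printer's (or half a turn about z). Can stand on the desk
- tray: fixed light wooden cassette tray, 64 (x) x 244 (y) mm, walls 14 high, 4 thick. Origin in the middle of its underside. Three equal pockets in a row, centres at y = -80, 0, +80 mm, each 56 (x) x 76 (y) mm, floor at z = 4 mm. Each holds a cassette at the start
- cassette_12: loose black 12 mm tape cassette, in the printer's bay under the clear cover at the start: 46 (x) x 68 (y) x 28 mm high, lying flat; white strip across its top, as wide as the tape, 12 mm. Two 14 mm holes right through at y = -22, 22 mm pass over the bay's spindles. Origin in the middle of its underside; half a turn about z is the same. About 60 g
- cassette_24: loose black tape cassette for 24 mm tape, in one of the tray's pockets at the start: 46 mm (x) by 68 mm (y), 38 mm high, the thickest; white strip on top 24 mm wide. Holes, origin and symmetry as for cassette_12. About 75 g
- cassette_18: loose black tape cassette for 18 mm tape, in a tray pocket, to be left there: 46 mm (x) by 68 mm (y), 33 mm high; white strip on top 18 mm wide. Origin in the middle of its underside
- cassette_6: loose black tape cassette for 6 mm tape, in a tray pocket, to be left there: 46 mm (x) by 68 mm (y), 24 mm high; white strip on top 6 mm wide. Origin in the middle of its underside
- coffee_mug: loose white mug with a handle, 92 mm across, 95 mm high, behind the work; bystander. Origin in the middle of its underside
- notepad: loose square note pad with a yellow top, 77 x 77 x 22 mm, behind the work; bystander. Origin in the middle of its underside
- desk_stapler: loose red and black stapler, 34 (x) x 139 (y) x 52 mm high, behind the work; bystander. Origin in the middle of its underside
Mind the look-alikes: they are no part of the job. What is shaped like the cassette_24 but orange or yellow is not meant.

How it is judged:
By the outcome, as a careful person would: the job done as asked, in the order asked, and still so for the second after the job is handed in, with the robot touching nothing.
It also fails if it takes over 122 s, if anything falls off the work surface, if the arm or the gripper's body presses on something with over 40 N, if the wrist force passes 120 N, or if a joint passes its speed limit or range.

### The arm

A 6-joint arm with a two-finger parallel gripper is mounted at the origin on a cart in front of the work surface, level with it; the furniture and walls round the work are solid. World frame = base frame: x ahead of the robot, y to its left, z up, the work surface at z = 0. Lengths are in m, angles in degrees, forces in N, time in s.
With the tool pointing down it reaches from about 0.4 to 0.825 m from the base axis. Payload 7 kg.
Tool frame: the origin (TCP) lies at the very end of the fingers, on their centre line; the grasp point (between the pads) lies 19 mm behind it; z points along the fingers, y is the direction in which the jaws open and shut (so a half turn about z gives the same grasp; the last joint's range is limited). The gripper opens to 88 mm and grips with 3 to 60 N. Pads are 19 mm wide; open, the fingers measure 130 mm over their backs; the gripper's body (78 mm by 193 mm) begins 47 mm behind the grasp point.
Start: joints at [-50.758, 20.546, 0.682, 0, -70.136, -16.507], TCP at [0.261, -0.623, 0.227] pointing down, gripper open.
Joint ranges: [-176.03, 176.03], [-82.01, 121.73], [-58.28, 71.71], [-173.87, 95.51], [-174.79, -0.11], [-173.66, 173.66]. Speed limits (degrees/s): [136.94, 136.94, 172.46, 180, 180, 180].

### API

Orientations are given as a 3x3 rotation matrix whose columns are the frame's x, y, z axes.
In Python, from plant import get_state, optics, manip gives the robot as it stands.
- The arm moves only by the shell command python3 -m pendant 'ROWS' [FORCE]. ROWS is JSON, a list that holds one entry, the list of rows, each a list of 5 numbers: the finger opening in mm, from 0 to 87.6, then the shift along the world's x, y, z in units of 30 mm (1.0 is 30 mm), then the turn about the world's z in units of 8 degrees (1.0 is 8 degrees). A call has 1 to 20 rows; each row is the pose to reach, as a shift and turn from the pose commanded when the call began; what a row does not reach only later rows make up. A row lasts 1/10 s, in which the tool goes at most 50 mm and 8.59 degrees, less where a joint would pass 70% of its speed; a pose out of reach is approached as far as the arm can. A call with a gripper value outside its range is refused whole. The fingers move at their own pace and stop on an object; FORCE is the grip in N (left out, the last holds). Time passes only in rows, so rows that repeat a pose let the fingers close. It gives the time, the measured TCP pose, the force and the opening at its end, in the units of the state.
- get_state(): the state, without advancing time (a new reading comes with each control period).
- optics.camera(name): name is "scene" or "top" or "wrist"; returns the picture (384x512x3 uint8, blue, green, red); there is no depth.
- optics.camera_info(name): a dict with "intrinsics" (3x3 intrinsics, pixels), "R" (3x3) and "t" (3): a world point X has camera coordinates R X + t. Camera axes: x right, y down, z forward; pixel columns grow to the right and rows downward; lengths in m; the calibration is good to about 2 mm. The wrist camera is an equidistant fisheye: a pixel r from the principal point sees the ray r / f radians off the axis. A picture is of the moment at which its call begins: read the wrist's pose just before it. camera_info takes no time and is no camera call; for the wrist camera it gives the pose at the moment of the call.
- manip.close_job(): hands the job in, once; it reports no verdict.
The state is a dict: "t": time; "qpos": joint angles; "joint_velocities": joint speeds; "tau": joint torques, N m; "ee_pos": TCP position; "ee_rot": TCP orientation; "wrist_force": force on the tool from outside, world axes, zero at the start; "torque": the same for the moment, N m; "grip_width": opening from 0.0 (shut) to 1.0 (fully open).
Only numpy, scipy, OpenCV 4.12 (cv2) and the standard library are available. Lean on these libraries where they do the work, as an engineer would, in place of code of your own. Each camera call takes 0.05 s, during which the arm holds its last target.

## Working session

There is one attempt and no reset: what is moved stays moved. The work goes in short steps, Python scripts to look and compute and a shell command to move; the robot and the scene stay as the last step left them, time stands still between calls to the robot, and variables do not carry over. Pictures are saved under pics/ and viewed, and the job is handed in when it is done.

```bash
mkdir -p pics; ls
python3 - <<'E'
from plant import get_state, optics, manip
import cv2
s=get_state();print(s['t'],s['ee_pos'],s['ee_rot'],s['grip_width'])
for n in ['scene','top','wrist']:
    im=optics.camera(n);cv2.imwrite(f'pics/{n}0.png',im)
    i=optics.camera_info(n);print(n,i['intrinsics'],i['R'],i['t'])
E
```

```text
pics
0.0 [ 0.26064003 -0.62211287  0.22560173] [[-9.22360688e-01 -3.86329039e-01 -7.96896609e-04]
 [-3.86329830e-01  9.22359471e-01  1.50636282e-03]
 [ 1.53073433e-04  1.69727478e-03 -9.99998548e-01]] 0.9955839770782572
scene [[398.93712649   0.         249.86794479]
 [  0.         398.93712649 183.61182923]
 [  0.           0.           1.        ]] [[-0.77631812 -0.63030071  0.00715452]
 [-0.29538886  0.35374588 -0.88747354]
 [ 0.55684432 -0.69107515 -0.46080314]] [0.52182386 0.2259466  0.8469765 ]
top [[385.92007172   0.         251.1194937 ]
 [  0.         385.92007172 192.10098942]
 [  0.           0.           1.        ]] [[ 0.02596043 -0.9996318   0.00789459]
 [-0.98878237 -0.02683907 -0.14693225]
 [ 0.14709003 -0.0039916  -0.98911505]] [0.04340735 0.61443411 1.05674005]
wrist [[297.31863964   0.         255.79935406]
 [  0.         297.31863964 195.0726329 ]
 [  0.           0.           1.        ]] [[-3.86103030e-01  9.22455443e-01  6.37327301e-04]
 [ 8.91306971e-01  3.72887320e-01  2.57928149e-01]
 [ 2.37689574e-01  1.00154894e-01 -9.66163891e-01]] [ 0.67485089 -0.03377365  0.38926182]
```

View pics/scene0.png

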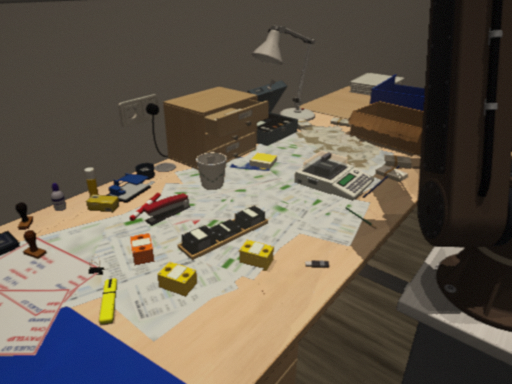

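View pics/top0.png

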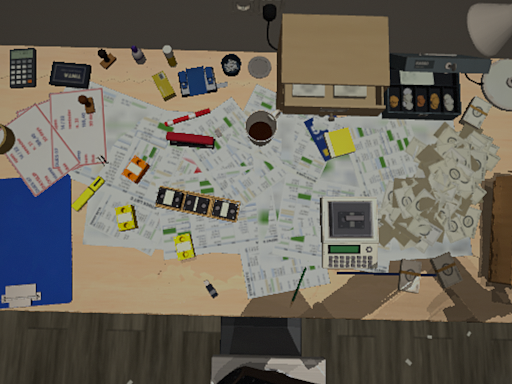

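View pics/wrist0.png

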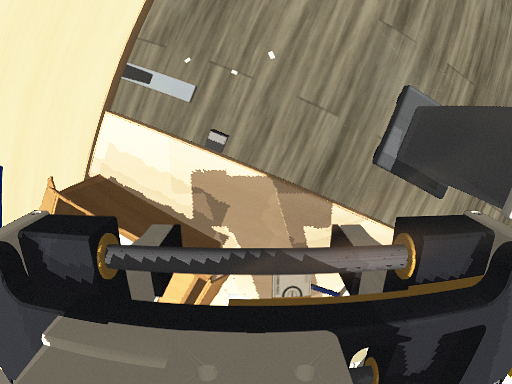

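The overview shows the printer at top (350,225), the tray with three black cassettes at (198,204), orange and yellow decoys at (135,169), (125,217) and (184,246), and the bystanders behind them. I'll zoom in next.

```bash
cat > h.py <<'E'
import numpy as np, cv2
from plant import get_state, optics, manip
def ray(info,px,fish=False):
    K=np.array(info['intrinsics']);R=np.array(info['R']);t=np.array(info['t'])
    x=(px[0]-K[0,2])/K[0,0];y=(px[1]-K[1,2])/K[1,1]
    if fish:
        r=np.hypot(x,y); d=np.array([x/r*np.sin(r),y/r*np.sin(r),np.cos(r)]) if r>1e-9 else np.array([0,0,1.])
    else: d=np.array([x,y,1.])
    d=R.T@d; return -R.T@t, d/np.linalg.norm(d)
def onz(info,px,z,fish=False):
    o,d=ray(info,px,fish); return o+d*(z-o[2])/d[2]
def proj(info,X,fish=False):
    K=np.array(info['intrinsics']);c=np.array(info['R'])@np.array(X)+np.array(info['t'])
    if fish:
        r=np.hypot(c[0],c[1]);th=np.arctan2(r,c[2]);c=np.array([c[0]/r*th,c[1]/r*th,1])
    else: c=c/c[2]
    return K[0,0]*c[0]+K[0,2],K[1,1]*c[1]+K[1,2]
def tri(rs):
    A=np.zeros((3,3));b=np.zeros(3)
    for o,d in rs:
        P=np.eye(3)-np.outer(d,d);A+=P;b+=P@o
    X=np.linalg.solve(A,b); return X,[float(np.linalg.norm((np.eye(3)-np.outer(d,d))@(X-o))) for o,d in rs]
E
python3 - <<'E'
import cv2
from h import *
im=cv2.imread('pics/top0.png')
a=cv2.resize(im[180:225,145:250],None,fx=7,fy=7,interpolation=cv2.INTER_CUBIC);cv2.imwrite('pics/ctray.png',a)
a=cv2.resize(im[190:275,310:390],None,fx=7,fy=7,interpolation=cv2.INTER_CUBIC);cv2.imwrite('pics/cprn.png',a)
im=cv2.imread('pics/scene0.png')
a=cv2.resize(im[200:260,170:280],None,fx=7,fy=7,interpolation=cv2.INTER_CUBIC);cv2.imwrite('pics/stray.png',a)
I=optics.camera_info('top')
for p,z in [((350,217),.075),((170,198),.04),((198,204),.03),((226,209),.03),((350,232),.04)]: print(p,onz(I,p,z))
E
```

```text
(350, 217) [ 0.54666615 -0.21446038  0.075     ]
(170, 198) [0.59051326 0.29098149 0.04      ]
(198, 204) [0.57655804 0.21161587 0.03      ]
(226, 209) [0.56426606 0.13056091 0.03      ]
(350, 232) [ 0.50726785 -0.22315685  0.04      ]
```

View pics/ctray.png

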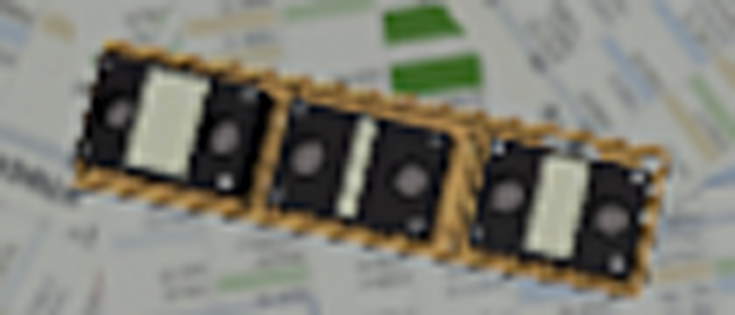

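View pics/cprn.png

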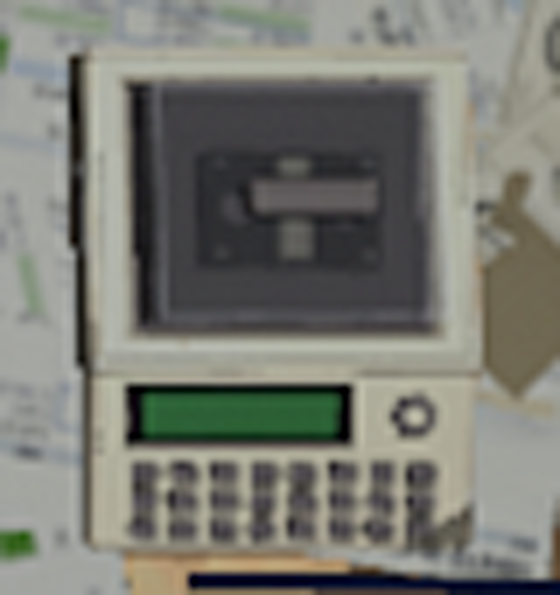

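View pics/stray.png

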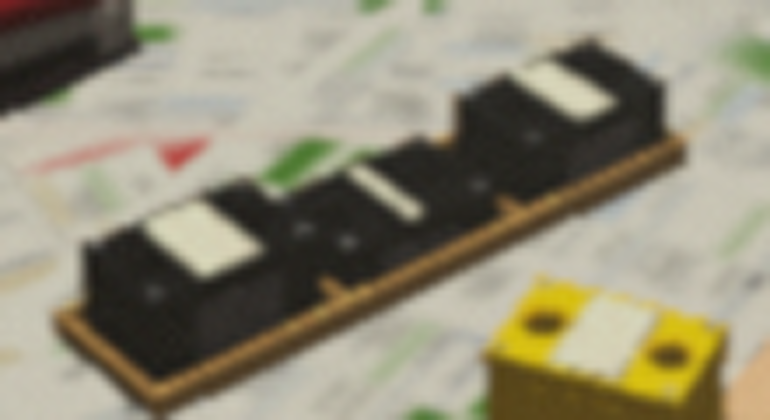

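Top view: the left black cassette at (169,197) has the widest strip, and the scene crop shows it clearly tall. The middle one at (198,203) has a 6 mm strip and the right one at (226,209) an 18 mm strip. So the target candidates are:
- (169,197), black with a wide strip: chosen
- (226,209) and (198,203), black: not this one
- orange (135,169), yellow (125,217) and yellow (184,246): decoys

Next I'll move to hover near the printer so the wrist camera can see it.

```bash
python3 -m pendant '[[[87.6,0,0,1.6,0],[87.6,0,0,3.2,0],[87.6,0,0,4,0],[87.6,9,15.5,4,8.4],[87.6,9,15.5,4,8.4],[87.6,9,15.5,4,8.4],[87.6,9,15.5,4,8.4],[87.6,9,15.5,4,8.4],[87.6,9,15.5,4,8.4],[87.6,9,15.5,4,8.4],[87.6,9,15.5,4,8.4],[87.6,9,15.5,4,8.4],[87.6,9,15.5,4,8.4],[87.6,9,15.5,4,8.4],[87.6,9,15.5,4,8.4],[87.6,9,15.5,4,8.4],[87.6,9,15.5,4,8.4],[87.6,9,15.5,4,8.4]]]' 20
python3 - <<'E'
from h import *
s=get_state();print(s['t'],s['ee_pos'],s['ee_rot'][0],s['qpos'])
import json
i=optics.camera_info('wrist');im=optics.camera('wrist');cv2.imwrite('pics/w1.png',im)
np.savez('w1.npz',**{k:np.array(i[k]) for k in ['intrinsics','R','t']})
E
```

```text
t: 1.95
ee_pos: [0.5303, -0.1585, 0.3467]
ee_rot: [[-0.002, -1.0, 0.0], [-1.0, 0.002, -0.0], [0.0, -0.0, -1.0]]
wrist_force: [-0.3, -0.5, 0.3]
grip_width: 0.998
1.95 [ 0.53032428 -0.1584506   0.34665324] [-2.44262449e-03 -9.99997016e-01  3.77864802e-05] [ 3.64210904e+00  5.84740685e+00 -3.16035880e+00  2.90032349e-03
 -8.09902473e+01 -3.78251535e+00]
```

View pics/w1.png

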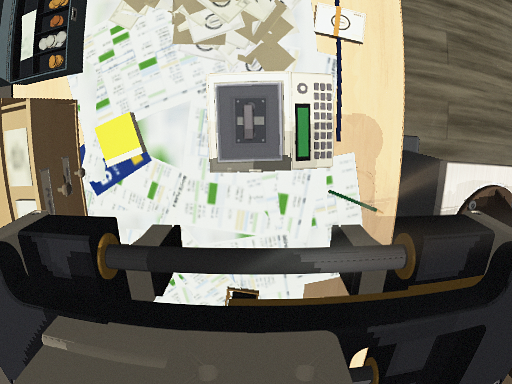

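The wrist view shows the printer at (270,120), with the keypad towards the robot (image right, x-). The yellow pad is at (120,138). I'll descend for a sharper second view.

```bash
python3 -m pendant '[[[87.6,0.3,-0.5,-1.5,0],[87.6,0.3,-0.5,-3,0],[87.6,0.3,-0.5,-4,0],[87.6,0.3,-0.5,-4,0],[87.6,0.3,-0.5,-4,0]]]'
python3 - <<'E'
from h import *
i=optics.camera_info('wrist');im=optics.camera('wrist');cv2.imwrite('pics/w2.png',im)
np.savez('w2.npz',**{k:np.array(i[k]) for k in ['intrinsics','R','t']})
cv2.imwrite('pics/w2c.png',cv2.resize(im[0:230,150:400],None,fx=2.4,fy=2.4,interpolation=cv2.INTER_CUBIC))
im=cv2.imread('pics/w1.png')
cv2.imwrite('pics/w1c.png',cv2.resize(im[60:180,190:350],None,fx=4,fy=4,interpolation=cv2.INTER_CUBIC))
E
```

```text
t: 2.5
ee_pos: [0.54, -0.1735, 0.2276]
ee_rot: [[-0.002, -1.0, 0.0], [-1.0, 0.002, -0.001], [0.001, -0.0, -1.0]]
wrist_force: [1.1, 0.4, 0.9]
grip_width: 0.997
```

View pics/w2c.png

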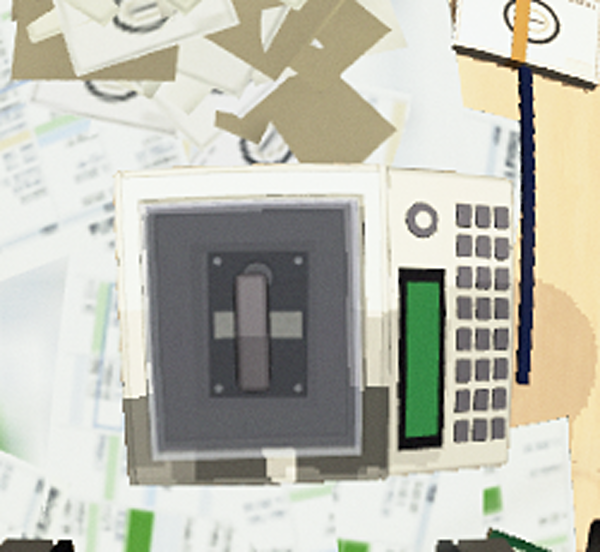

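View pics/w1c.png

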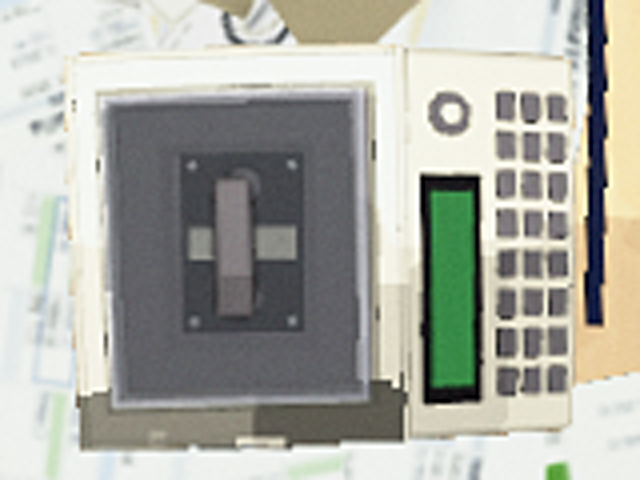

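```bash
cat > m1.py <<'E'
from h import *
a=dict(np.load('w1.npz'));b=dict(np.load('w2.npz'))
fa=lambda p:((p[0]+.5)/4-.5+190,(p[1]+.5)/4-.5+60)
fb=lambda p:((p[0]+.5)/2.4-.5+150,(p[1]+.5)/2.4-.5)
P={'bar_tl':((217,178),(237,275)),'bar_tr':((249,179),(270,275)),'bar_bl':((218,315),(239,389)),'bar_br':((250,316),(269,389)),
'scr_tl':((192,166),(217,261)),'scr_tr':((292,165),(299,261)),'scr_bl':((194,322),(218,388)),'scr_br':((292,321),(300,387)),
'body_tl':((67,57),(118,172)),'body_bl':((80,447),(129,484)),'lcd_tl':((421,176),(401,270)),'lcd_bl':((423,402),(401,449))}
for k,(p,q) in P.items():
    X,e=tri([ray(a,fa(p),1),ray(b,fb(q),1)])
    zz=.091 if 'bar' in k else .056 if 'scr' in k else .042
    print(k,X.round(4),np.round(e,4),'plane',onz(a,fa(p),zz,1).round(4),onz(b,fb(q),zz,1).round(4))
E
python3 m1.py
```

```text
bar_tl [ 0.5479 -0.246   0.0997] [0.0004 0.0004] plane [ 0.5479 -0.2465  0.091 ] [ 0.5484 -0.2459  0.091 ]
bar_tr [ 0.536  -0.245   0.1238] [0.0006 0.0006] plane [ 0.5369 -0.2461  0.091 ] [ 0.5349 -0.2459  0.091 ]
bar_bl [ 0.5477 -0.1989  0.0943] [0. 0.] plane [ 0.5479 -0.1987  0.091 ] [ 0.5478 -0.1984  0.091 ]
bar_br [ 0.5361 -0.1989  0.0962] [0.0007 0.0007] plane [ 0.5368 -0.1983  0.091 ] [ 0.5353 -0.1984  0.091 ]
scr_tl [ 0.5587 -0.253   0.0531] [0.0001 0.0001] plane [ 0.5586 -0.2528  0.056 ] [ 0.5584 -0.2529  0.056 ]
scr_tr [ 0.5215 -0.2525  0.0641] [0.0001 0.0001] plane [ 0.5214 -0.2529  0.056 ] [ 0.521  -0.2529  0.056 ]
scr_bl [ 0.5585 -0.1936  0.0549] [0. 0.] plane [ 0.5584 -0.1937  0.056 ] [ 0.5585 -0.1938  0.056 ]
scr_br [ 0.521  -0.1946  0.0607] [0.0006 0.0006] plane [ 0.5214 -0.1939  0.056 ] [ 0.5202 -0.1942  0.056 ]
body_tl [ 0.6129 -0.3034  0.0104] [0.0004 0.0004] plane [ 0.6078 -0.2982  0.042 ] [ 0.6067 -0.2985  0.042 ]
body_bl [ 0.6049 -0.1438  0.0443] [0.0002 0.0002] plane [ 0.6055 -0.1434  0.042 ] [ 0.6052 -0.1431  0.042 ]
lcd_tl [ 0.4721 -0.2498  0.0493] [0.0001 0.0001] plane [ 0.4712 -0.2501  0.042 ] [ 0.4706 -0.2501  0.042 ]
lcd_bl [ 0.4699 -0.1625  0.0492] [0.0006 0.0006] plane [ 0.4693 -0.1611  0.042 ] [ 0.4679 -0.1611  0.042 ]
```

```bash
python3 -m pendant '[[[50,0.07,-1.63,0,0],[50,0.07,-1.63,-1.5,0],[50,0.07,-1.63,-3,0],[50,0.07,-1.63,-4,0],[50,0.07,-1.63,-4.5,0],[50,0.07,-1.63,-5,0],[50,0.07,-1.63,-5,0]]]'
python3 - <<'E'
from h import *
cv2.imwrite('pics/w3.png',optics.camera('wrist'))
im=optics.camera('top');cv2.imwrite('pics/t3.png',cv2.resize(im[170:290,280:420],None,fx=4,fy=4))
E
```

```text
t: 3.25
ee_pos: [0.5424, -0.2215, 0.0768]
ee_rot: [[-0.001, -1.0, 0.0], [-1.0, 0.001, -0.0], [0.0, -0.0, -1.0]]
wrist_force: [0.0, 0.1, 0.6]
grip_width: 0.571
```

View pics/w3.png

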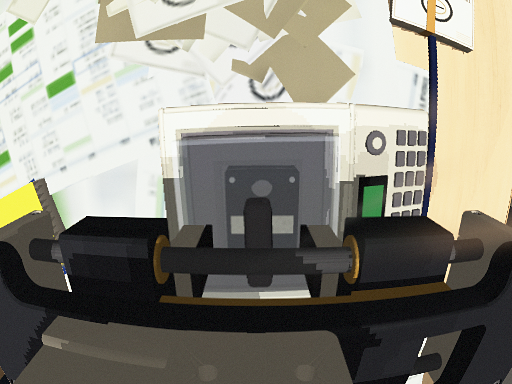

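The bar at (258,235) stands centred between the fingers at (190,255) and (322,255), so I'll close and lift.

```bash
python3 -m pendant '[[[8,0,0,0,0],[8,0,0,0,0],[8,0,0,0,0],[8,0,0,0,0],[8,0,0,0,0],[8,0,0,0,0],[8,0,0,0,0],[8,0,0,0,0],[8,0,0,0,0],[8,0,0,0,0],[8,0,0,0,0],[8,0,0,0,0]]]' 25
python3 -m pendant '[[[8,0,0,0.3,0],[8,0,0,0.8,0],[8,0,0,1.5,0],[8,0,0,2.5,0],[8,0,0,3.5,0],[8,0,0,4,0],[8,0,0,4,0]]]' 25
python3 - <<'E'
from h import *
cv2.imwrite('pics/w4.png',optics.camera('wrist'))
E
```

```text
t: 4.55
ee_pos: [0.5419, -0.2215, 0.0767]
ee_rot: [[-0.001, -1.0, -0.0], [-1.0, 0.001, -0.0], [0.0, 0.0, -1.0]]
wrist_force: [-2.3, 1.2, 4.3]
grip_width: 0.158
t: 5.25
ee_pos: [0.5434, -0.2217, 0.1995]
ee_rot: [[-0.001, -1.0, 0.005], [-1.0, 0.001, -0.001], [0.001, -0.005, -1.0]]
wrist_force: [-0.4, -0.1, -1.8]
grip_width: 0.155
```

View pics/w4.png

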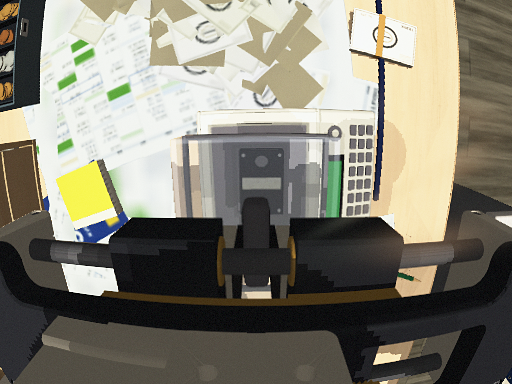

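```bash
python3 -m pendant '[[[8,0,1.5,0,0],[8,0,3,0,0],[8,0,4.5,0,0],[8,0,6,0,0],[8,0,6.7,0,0],[8,0,6.7,-1.5,0],[8,0,6.7,-3,0],[8,0,6.7,-4.4,0],[8,0,6.7,-5,0],[8,0,6.7,-5.2,0],[8,0,6.7,-5.2,0]]]' 25
```

```text
t: 6.4
ee_pos: [0.5403, -0.0208, 0.0393]
ee_rot: [[-0.001, -1.0, -0.004], [-1.0, 0.001, -0.001], [0.001, 0.004, -1.0]]
wrist_force: [0.2, -0.3, -1.2]
grip_width: 0.157
```

```bash
python3 -m pendant '[[[8,0,0,-0.05,0],[8,0,0,-0.05,0],[8,0,0,-0.05,0]]]' 25
python3 - <<'E'
from h import *
for n in ['scene','top']:
    cv2.imwrite(f'pics/{n}5.png',optics.camera(n))
im=cv2.imread('pics/scene5.png');cv2.imwrite('pics/s5c.png',cv2.resize(im[140:240,210:370],None,fx=4,fy=4))
E
```

```text
t: 6.7
ee_pos: [0.542, -0.0205, 0.0391]
ee_rot: [[-0.001, -1.0, 0.0], [-1.0, 0.001, 0.0], [-0.0, -0.0, -1.0]]
wrist_force: [0.6, 0.9, -0.8]
grip_width: 0.158
```

View pics/s5c.png

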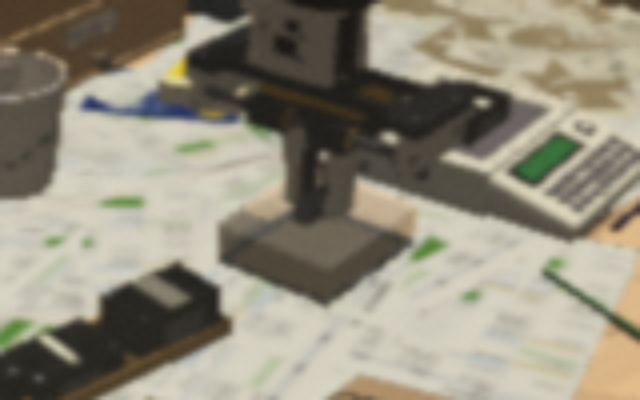

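The cover is held at (318,235) in the crop, just above the desk. I'll lower it until it makes contact.

```bash
python3 -m pendant '[[[8,0,0,-0.05,0],[8,0,0,-0.05,0],[8,0,0,-0.05,0]]]' 25
python3 -m pendant '[[[8,0,0,-0.05,0],[8,0,0,-0.05,0],[8,0,0,-0.05,0]]]' 25
```

```text
t: 7.1
ee_pos: [0.5425, -0.0204, 0.0381]
ee_rot: [[-0.001, -1.0, 0.001], [-1.0, 0.001, 0.0], [-0.0, -0.001, -1.0]]
wrist_force: [-0.4, 0.6, 4.5]
grip_width: 0.152
t: 7.4
ee_pos: [0.5424, -0.0204, 0.0379]
ee_rot: [[-0.0, -1.0, 0.001], [-1.0, 0.0, -0.0], [0.0, -0.001, -1.0]]
wrist_force: [-6.3, 1.7, 20.9]
grip_width: 0.157
```

```bash
python3 -m pendant '[[[8,0,0,0.07,0],[8,0,0,0.07,0],[20,0,0,0.07,0],[30,0,0,0.07,0],[40,0,0,0.07,0],[40,0,0,0.07,0],[40,0,0,0.5,0],[40,0,0,1.5,0],[60,0,0,3,0],[60,0,0,4.5,0],[60,0,0,6,0],[60,0,0,7,0],[60,0,-1.5,7,0],[60,0,-3,7,0],[60,0,-4.5,7,0],[60,0,-5.2,7,0],[60,0,-5.2,7,0],[60,0,-5.2,7,0]]]' 25
python3 - <<'E'
from h import *
i=optics.camera_info('wrist');im=optics.camera('wrist');cv2.imwrite('pics/w6.png',im)
np.savez('w6.npz',**{k:np.array(i[k]) for k in ['intrinsics','R','t']})
cv2.imwrite('pics/w6c.png',cv2.resize(im[30:230,160:390],None,fx=3,fy=3,interpolation=cv2.INTER_CUBIC))
cv2.imwrite('pics/t6.png',optics.camera('top'))
E
```

```text
t: 9.2
ee_pos: [0.5417, -0.1769, 0.2457]
ee_rot: [[-0.003, -1.0, -0.0], [-1.0, 0.003, 0.0], [-0.0, 0.0, -1.0]]
wrist_force: [-0.2, 0.2, -0.6]
grip_width: 0.686
```

View pics/w6.png

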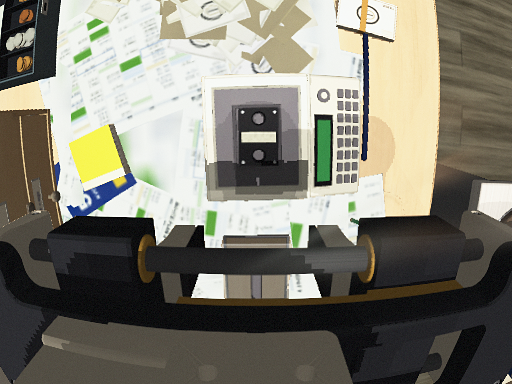

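View pics/w6c.png

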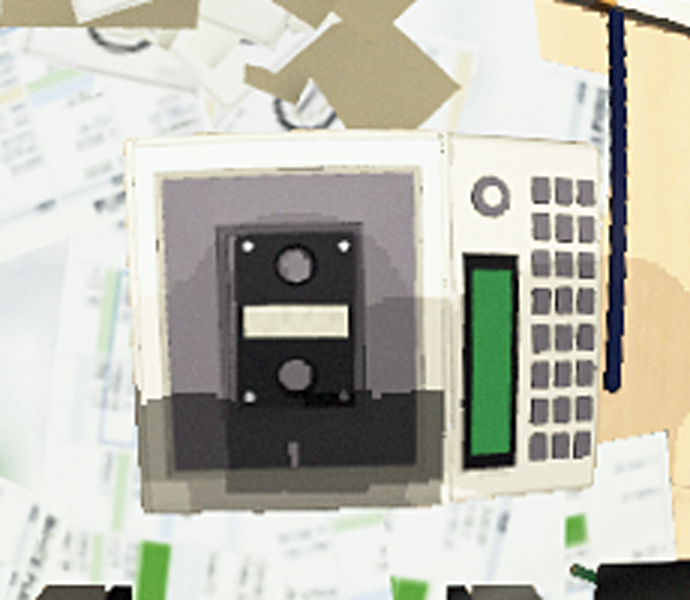

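View pics/t6.png

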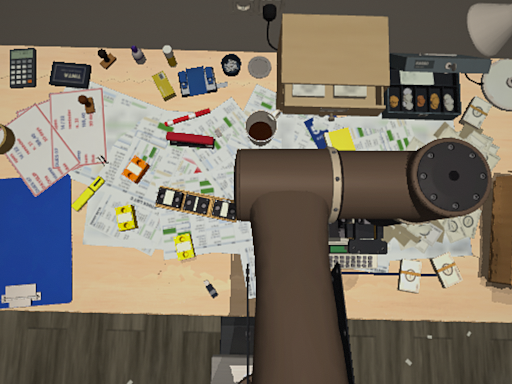

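The cover is off. The cassette is in the bay at w6c (297,321), with its white strip at the same place. I'll take a second, lower view for triangulation.

```bash
python3 -m pendant '[[[75,0,0.6,-1.3,0],[75,0,0.6,-2.6,0],[75,0,0.6,-3,0],[75,0,0.6,-3,0],[75,0,0.6,-3,0]]]'
python3 - <<'E'
from h import *
i=optics.camera_info('wrist');im=optics.camera('wrist');cv2.imwrite('pics/w7.png',im)
np.savez('w7.npz',**{k:np.array(i[k]) for k in ['intrinsics','R','t']})
cv2.imwrite('pics/w7c.png',cv2.resize(im[0:190,140:390],None,fx=3,fy=3,interpolation=cv2.INTER_CUBIC))
E
```

```text
t: 9.8
ee_pos: [0.543, -0.1584, 0.1576]
ee_rot: [[-0.0, -1.0, 0.001], [-1.0, 0.0, -0.001], [0.001, -0.001, -1.0]]
wrist_force: [-0.4, -0.8, 0.5]
grip_width: 0.852
```

View pics/w7c.png

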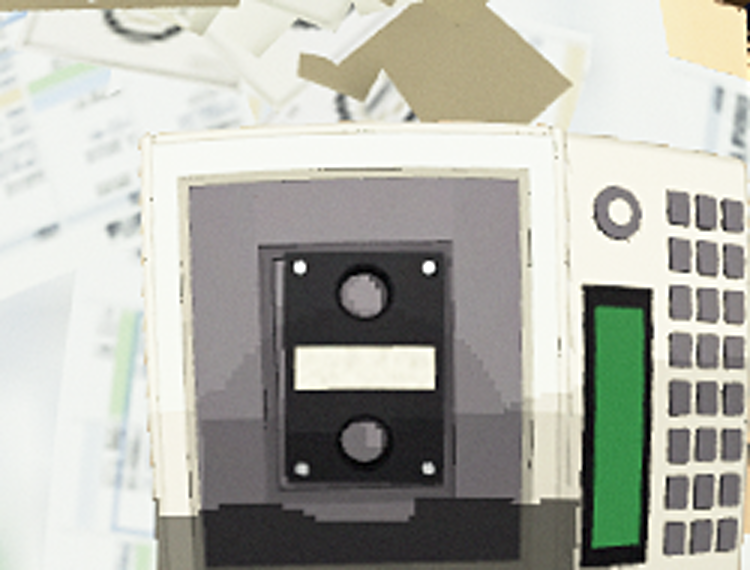

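```bash
cat > m2.py <<'E'
from h import *
a=dict(np.load('w6.npz'));b=dict(np.load('w7.npz'))
fa=lambda p:((p[0]+.5)/3-.5+160,(p[1]+.5)/3-.5+30)
fb=lambda p:((p[0]+.5)/3-.5+140,(p[1]+.5)/3-.5)
P={'scr_tl':((248,246),(300,267)),'scr_tr':((344,246),(428,267)),'scr_bl':((250,397),(302,468)),'scr_br':((344,397),(428,467)),
'bay_tl':((217,226),(260,246)),'bay_tr':((362,223),(453,242)),
'deck_tl':((162,179),(188,185)),'deck_tr':((415,175),(520,181)),'deck_bl':((172,470),None),'deck_br':((415,466),None),'lcd_tl':((463,254),(582,286)),'lcd_bl':((463,467),(582,565))}
for k,(p,q) in P.items():
    zz=.091 if 'bar' in k else .056 if 'scr' in k else .038
    if q is None: print(k,onz(a,fa(p),zz,1).round(4));continue
    X,e=tri([ray(a,fa(p),1),ray(b,fb(q),1)])
    print(k,X.round(4),np.round(e,4),'plane',onz(a,fa(p),zz,1).round(4),onz(b,fb(q),zz,1).round(4))
E
python3 m2.py
```

```text
scr_tl [ 0.5584 -0.253   0.0556] [0. 0.] plane [ 0.5583 -0.253   0.056 ] [ 0.5584 -0.253   0.056 ]
scr_tr [ 0.5215 -0.253   0.0564] [0.0002 0.0002] plane [ 0.5213 -0.253   0.056 ] [ 0.5216 -0.2531  0.056 ]
scr_bl [ 0.5573 -0.196   0.0721] [0. 0.] plane [ 0.558  -0.1936  0.056 ] [ 0.5581 -0.194   0.056 ]
scr_br [ 0.522  -0.1957  0.0689] [0.0004 0.0004] plane [ 0.521  -0.1935  0.056 ] [ 0.5211 -0.1944  0.056 ]
bay_tl [ 0.5718 -0.2619  0.0363] [0.0001 0.0001] plane [ 0.5717 -0.2618  0.038 ] [ 0.5717 -0.2616  0.038 ]
bay_tr [ 0.5129 -0.2626  0.0415] [0.0002 0.0002] plane [ 0.5129 -0.2629  0.038 ] [ 0.5123 -0.263   0.038 ]
deck_tl [ 0.5936 -0.2815  0.0415] [0.0001 0.0001] plane [ 0.594  -0.2819  0.038 ] [ 0.5943 -0.2822  0.038 ]
deck_tr [ 0.4916 -0.283   0.0407] [0.0001 0.0001] plane [ 0.4912 -0.2833  0.038 ] [ 0.4912 -0.2836  0.038 ]
deck_bl [ 0.5924 -0.16    0.038 ]
deck_br [ 0.4893 -0.1614  0.038 ]
lcd_tl [ 0.4704 -0.2511  0.0346] [0. 0.] plane [ 0.471 -0.251  0.038] [ 0.4713 -0.2508  0.038 ]
lcd_bl [ 0.47   -0.1626  0.0456] [0.0002 0.0002] plane [ 0.4685 -0.161   0.038 ] [ 0.468  -0.1606  0.038 ]
```

```bash
python3 -m pendant '[[[60,-0.11,-1.5,0,0],[60,-0.11,-2.17,0,0],[60,-0.11,-2.17,-1,0],[60,-0.11,-2.17,-2,0],[60,-0.11,-2.17,-3,0],[60,-0.11,-2.17,-3.5,0],[60,-0.11,-2.17,-3.8,0],[60,-0.11,-2.17,-3.8,0],[60,-0.11,-2.17,-3.8,0]]]' 25
```

```text
t: 10.75
ee_pos: [0.5398, -0.2238, 0.0435]
ee_rot: [[-0.001, -1.0, 0.002], [-1.0, 0.001, -0.0], [0.0, -0.002, -1.0]]
wrist_force: [0.1, -0.0, -1.2]
grip_width: 0.685
```

```bash
python3 -m pendant '[[[40,0,0,0,0],[40,0,0,0,0],[40,0,0,0,0],[40,0,0,0,0],[40,0,0,0,0],[40,0,0,0,0]]]' 25
python3 -m pendant '[[[40,0,0,0.2,0],[40,0,0,0.5,0],[40,0,0,0.9,0],[40,0,0,1.5,0],[40,0,0,2.5,0],[40,0,0,3.5,0],[40,0,0,4,0],[40,0,0,4,0]]]' 25
python3 - <<'E'
from h import *
cv2.imwrite('pics/w8.png',optics.camera('wrist'))
E
```

```text
t: 11.35
ee_pos: [0.5392, -0.2236, 0.043]
ee_rot: [[-0.001, -1.0, 0.001], [-1.0, 0.001, -0.0], [0.0, -0.001, -1.0]]
wrist_force: [-1.2, 1.6, 5.8]
grip_width: 0.525
t: 12.15
ee_pos: [0.5402, -0.2239, 0.1658]
ee_rot: [[-0.001, -1.0, 0.006], [-1.0, 0.001, -0.001], [0.001, -0.006, -1.0]]
wrist_force: [-0.3, -0.7, -0.7]
grip_width: 0.522
```

View pics/w8.png

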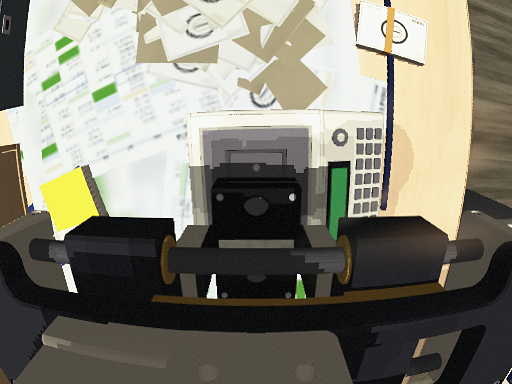

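Cassette_12 is held at (256,205). I'll park it on free desk in front of the tray.

```bash
python3 -m pendant '[[[40,-3.67,10.3,0,0],[40,-3.67,10.3,0,0],[40,-3.67,10.3,0,0],[40,-3.67,10.3,0,0],[40,-3.67,10.3,0,0],[40,-3.67,10.3,0,0],[40,-3.67,10.3,0,0],[40,-3.67,10.3,0,0],[40,-3.67,10.3,-1.5,0],[40,-3.67,10.3,-3,0],[40,-3.67,10.3,-4,0],[40,-3.67,10.3,-4.5,0],[40,-3.67,10.3,-4.8,0],[40,-3.67,10.3,-4.8,0],[40,-3.67,10.3,-4.8,0]]]' 25
python3 - <<'E'
from h import *
im=optics.camera('scene');cv2.imwrite('pics/s9c.png',cv2.resize(im[140:300,160:420],None,fx=3,fy=3))
E
```

```text
t: 13.7
ee_pos: [0.4288, 0.0854, 0.0184]
ee_rot: [[-0.001, -1.0, 0.0], [-1.0, 0.001, -0.0], [0.0, -0.0, -1.0]]
wrist_force: [0.2, -0.0, -0.8]
grip_width: 0.523
```

View pics/s9c.png

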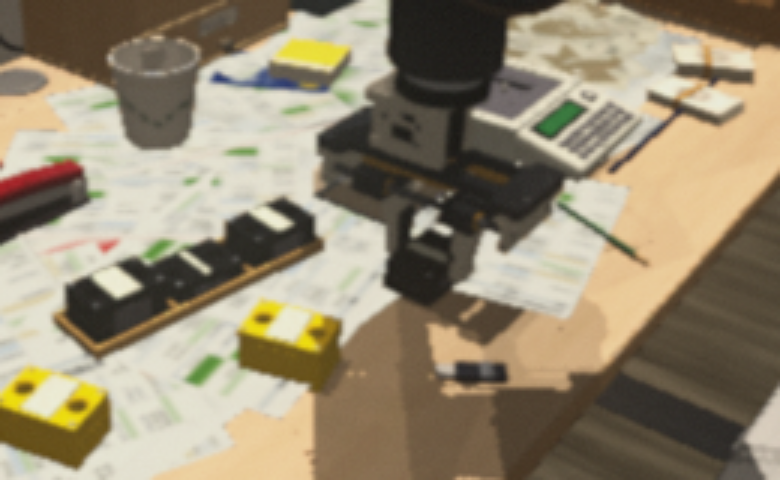

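The cassette hangs just above clear desk at (420,270), so I'll lower, release, rise and move to view the tray.

```bash
python3 -m pendant '[[[40,0,0,-0.05,0],[40,0,0,-0.1,0],[40,0,0,-0.1,0]]]' 25
python3 -m pendant '[[[40,0,0,-0.05,0],[40,0,0,-0.05,0]]]' 25
```

```text
t: 14.05
ee_pos: [0.4287, 0.0856, 0.0154]
ee_rot: [[-0.001, -1.0, 0.001], [-1.0, 0.001, 0.001], [-0.001, -0.001, -1.0]]
wrist_force: [0.7, -0.2, -0.9]
grip_width: 0.52
t: 14.25
ee_pos: [0.4287, 0.0856, 0.0147]
ee_rot: [[-0.0, -1.0, 0.001], [-1.0, 0.0, 0.0], [-0.0, -0.001, -1.0]]
wrist_force: [-6.2, 0.0, 18.0]
grip_width: 0.522
```

```bash
python3 -m pendant '[[[40,0,0,0.05,0],[62,0,0,0.07,0],[62,0,0,0.07,0],[62,0,0,0.07,0],[62,0,0,0.5,0],[62,0,0,1.5,0],[62,0,0,3,0],[62,0,0,4.5,0],[62,0,0,6,0],[62,5.2,9.1,8.5,-1.15],[62,5.2,9.1,8.5,-1.15],[62,5.2,9.1,8.5,-1.15],[62,5.2,9.1,8.5,-1.15],[62,5.2,9.1,8.5,-1.15],[62,5.2,9.1,8.5,-1.15],[62,5.2,9.1,8.5,-1.15],[62,5.2,9.1,8.5,-1.15],[62,5.2,9.1,8.5,-1.15],[62,5.2,9.1,8.5,-1.15]]]' 25
python3 - <<'E'
from h import *
i=optics.camera_info('wrist');im=optics.camera('wrist');cv2.imwrite('pics/w10.png',im)
np.savez('w10.npz',**{k:np.array(i[k]) for k in ['intrinsics','R','t']})
E
```

```text
t: 16.15
ee_pos: [0.584, 0.3575, 0.2681]
ee_rot: [[-0.161, -0.987, -0.001], [-0.987, 0.161, -0.001], [0.001, 0.001, -1.0]]
wrist_force: [-0.9, 0.0, -0.2]
grip_width: 0.711
```

View pics/w10.png

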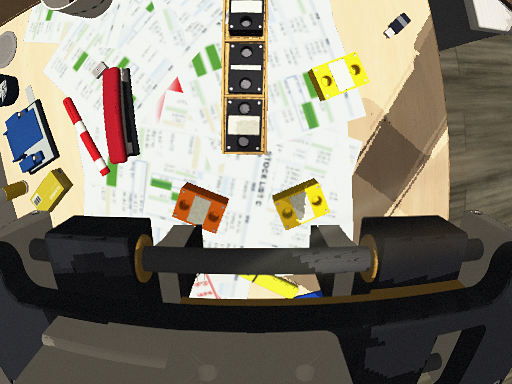

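The tray runs up the image at column 245. The target is the nearest cassette at (243,125), which has the widest strip. Then comes the 6 mm one at (246,67) and the 18 mm one at (247,17). I'll move closer for the second view.

```bash
python3 -m pendant '[[[62,0,-0.8,-1.3,0],[62,0,-0.8,-2.6,0],[62,0,-0.8,-3.2,0],[62,0,-0.8,-3.2,0],[62,0,-0.8,-3.2,0]]]' 25
python3 - <<'E'
from h import *
i=optics.camera_info('wrist');im=optics.camera('wrist');cv2.imwrite('pics/w11.png',im)
np.savez('w11.npz',**{k:np.array(i[k]) for k in ['intrinsics','R','t']})
cv2.imwrite('pics/w11c.png',cv2.resize(im[20:200,170:320],None,fx=3.3333,fy=3.3333,interpolation=cv2.INTER_CUBIC))
im=cv2.imread('pics/w10.png')
cv2.imwrite('pics/w10c.png',cv2.resize(im[0:160,190:300],None,fx=3.75,fy=3.75,interpolation=cv2.INTER_CUBIC))
E
```

```text
t: 16.7
ee_pos: [0.5849, 0.3341, 0.1738]
ee_rot: [[-0.161, -0.987, 0.001], [-0.987, 0.161, 0.0], [-0.0, -0.001, -1.0]]
wrist_force: [-0.1, -0.4, 0.6]
grip_width: 0.709
```

View pics/w11c.png

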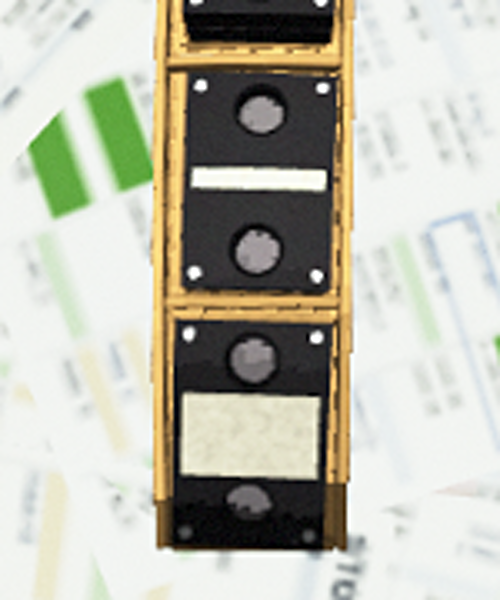

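View pics/w10c.png

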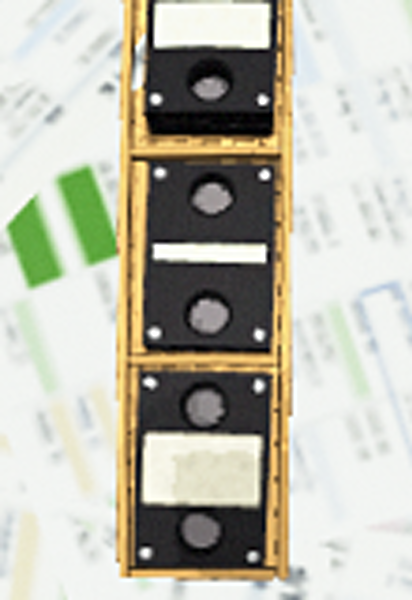

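```bash
cat > m3.py <<'E'
from h import *
a=dict(np.load('w10.npz'));b=dict(np.load('w11.npz'))
fa=lambda p:((p[0]+.5)/3.75-.5+190,(p[1]+.5)/3.75-.5)
fb=lambda p:((p[0]+.5)/3.3333-.5+170,(p[1]+.5)/3.3333-.5+20)
P={'s_tl':((150,382),(189,334)),'s_tr':((259,385),(316,338)),'s_bl':((146,553),(184,533)),'s_br':((253,556),(308,537)),
'st_tl':((146,432),(183,393)),'st_tr':((264,436),(322,397)),'st_bl':((142,503),(179,474)),'st_br':((260,508),(318,479)),
'6s_tl':((160,173),(201,86)),'6s_tr':((265,175),(322,88)),'6s_bl':((154,333),(194,272)),'6s_br':((260,335),(316,276)),
'wl':((131,361),(168,304)),'wr':((283,361),(343,306)),'el':((124,573),(163,545)),'er':((281,574),(335,545)),'d1l':((131,152),(170,68)),'d1r':((289,152),(350,68))}
for k,(p,q) in P.items():
    zz=.042 if k[0]=='s' else .028 if k[0]=='6' else .014
    X,e=tri([ray(a,fa(p),1),ray(b,fb(q),1)])
    print(k,X.round(4),np.round(e,4),'plane',onz(a,fa(p),zz,1).round(4),onz(b,fb(q),zz,1).round(4))
E
python3 m3.py
```

```text
s_tl [0.6032 0.2633 0.0471] [0.0001 0.0001] plane [0.6036 0.2629 0.042 ] [0.6036 0.2633 0.042 ]
s_tr [0.5674 0.2705 0.0468] [0.0001 0.0001] plane [0.5672 0.2703 0.042 ] [0.5674 0.2706 0.042 ]
s_bl [0.6148 0.3207 0.0463] [0.0002 0.0002] plane [0.6151 0.3211 0.042 ] [0.6156 0.3215 0.042 ]
s_br [0.5789 0.3279 0.0457] [0.0002 0.0002] plane [0.5787 0.3283 0.042 ] [0.5791 0.3287 0.042 ]
st_tl [0.6075 0.2798 0.048 ] [0.0002 0.0002] plane [0.6079 0.2798 0.042 ] [0.6084 0.2801 0.042 ]
st_tr [0.5684 0.2879 0.0427] [0.0001 0.0001] plane [0.5683 0.2879 0.042 ] [0.5684 0.288  0.042 ]
st_bl [0.6136 0.3037 0.042 ] [0.0002 0.0002] plane [0.6134 0.3037 0.042 ] [0.6138 0.3036 0.042 ]
st_br [0.5735 0.3125 0.038 ] [0.0001 0.0001] plane [0.5737 0.3122 0.042 ] [0.5734 0.3118 0.042 ]
6s_tl [0.5893 0.1841 0.0173] [0.0001 0.0001] plane [0.5889 0.1868 0.028 ] [0.5888 0.187  0.028 ]
6s_tr [0.5515 0.1901 0.0119] [0. 0.] plane [0.5524 0.1939 0.028 ] [0.5527 0.1939 0.028 ]
6s_bl [0.6007 0.2442 0.0233] [0. 0.] plane [0.6004 0.2448 0.028 ] [0.6003 0.2446 0.028 ]
6s_br [0.5639 0.2521 0.0298] [0.0002 0.0002] plane [0.5637 0.2519 0.028 ] [0.5641 0.252  0.028 ]
wl [0.6109 0.2525 0.019 ] [0. 0.] plane [0.6113 0.252  0.014 ] [0.6114 0.2523 0.014 ]
wr [0.5573 0.2623 0.0272] [0.0001 0.0001] plane [0.5566 0.2614 0.014 ] [0.5566 0.2622 0.014 ]
el [0.6272 0.3293 0.0155] [0.0002 0.0002] plane [0.6275 0.3294 0.014 ] [0.6272 0.3296 0.014 ]
er [0.5705 0.3401 0.0086] [0.0006 0.0006] plane [0.5699 0.3394 0.014 ] [0.5712 0.3389 0.014 ]
d1l [ 0.6012  0.1621 -0.0282] [0.0011 0.0011] plane [0.5986 0.1729 0.014 ] [0.5982 0.1753 0.014 ]
d1r [0.5421 0.1855 0.0197] [0.0011 0.0011] plane [0.5415 0.1829 0.014 ] [0.5417 0.1851 0.014 ]
```

```bash
python3 -m pendant '[[[66,0.21,-1.27,0,-0.24],[66,0.21,-1.27,-1,-0.24],[66,0.21,-1.27,-2.5,-0.24],[66,0.21,-1.27,-3.5,-0.24],[66,0.21,-1.27,-4.5,-0.24],[66,0.21,-1.27,-5,-0.24],[66,0.21,-1.27,-5.15,-0.24],[66,0.21,-1.27,-5.15,-0.24],[66,0.21,-1.27,-5.15,-0.24]]]' 25
python3 - <<'E'
from h import *
cv2.imwrite('pics/w12.png',optics.camera('wrist'))
E
```

```text
t: 17.65
ee_pos: [0.5919, 0.2972, 0.02]
ee_rot: [[-0.194, -0.981, 0.002], [-0.981, 0.194, 0.002], [-0.002, -0.002, -1.0]]
wrist_force: [-0.0, -0.2, 0.6]
grip_width: 0.752
```

View pics/w12.png

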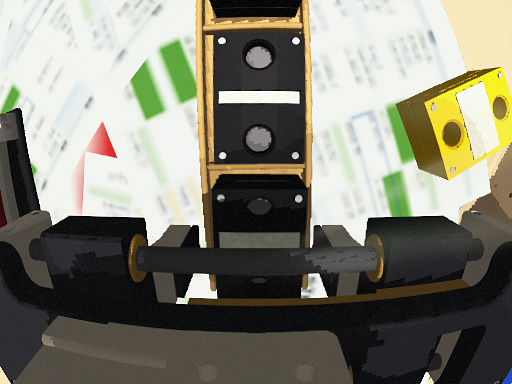

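The fingers straddle the widest-strip cassette at (260,235). I'll grip and lift.

```bash
python3 -m pendant '[[[40,0,-0.03,-0.03,0],[40,0,-0.03,-0.03,0],[40,0,-0.03,-0.03,0],[40,0,-0.03,-0.03,0],[40,0,-0.03,-0.03,0],[40,0,-0.03,-0.03,0]]]' 25
python3 -m pendant '[[[40,0,0,0.2,0],[40,0,0,0.5,0],[40,0,0,0.9,0],[40,0,0,1.5,0],[40,0,0,2.5,0],[40,0,0,3.5,0],[40,0,0,4.5,0],[40,0,0,5,0],[40,0,0,5,0]]]' 25
python3 - <<'E'
from h import *
i=optics.camera_info('wrist');im=optics.camera('wrist');cv2.imwrite('pics/w13.png',im)
np.savez('w13.npz',**{k:np.array(i[k]) for k in ['intrinsics','R','t']})
E
```

```text
t: 18.3
ee_pos: [0.5909, 0.2955, 0.0175]
ee_rot: [[-0.194, -0.981, 0.0], [-0.981, 0.194, 0.0], [-0.0, -0.0, -1.0]]
wrist_force: [-1.9, -0.9, 5.0]
grip_width: 0.523
t: 19.2
ee_pos: [0.5922, 0.2964, 0.1714]
ee_rot: [[-0.194, -0.981, 0.005], [-0.981, 0.194, 0.004], [-0.005, -0.004, -1.0]]
wrist_force: [-0.8, 0.5, -0.6]
grip_width: 0.522
```

View pics/w13.png

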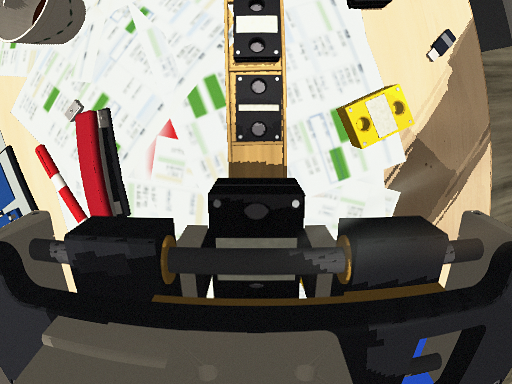

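Cassette_24 is held at (256,205), and the pocket it came from, (257,165), is empty. I'll carry it to hover over the bay.

```bash
python3 -m pendant '[[[40,-1.68,-17.27,0,1.5],[40,-1.68,-17.27,0,1.5],[40,-1.68,-17.27,0,1.5],[40,-1.68,-17.27,0,1.5],[40,-1.68,-17.27,0,1.5],[40,-1.68,-17.27,0,1.5],[40,-1.68,-17.27,0,1.5],[40,-1.68,-17.27,0,1.5],[40,-1.68,-17.27,0,1.5],[40,-1.68,-17.27,0,1.5],[40,-1.68,-17.27,0,1.5],[40,-1.68,-17.27,0,1.5],[40,-1.68,-17.27,-1.5,1.5],[40,-1.68,-17.27,-3,1.5],[40,-1.68,-17.27,-3.2,1.5],[40,-1.68,-17.27,-3.2,1.5],[40,-1.68,-17.27,-3.2,1.5]]]' 25
python3 - <<'E'
from h import *
i=optics.camera_info('wrist');im=optics.camera('wrist');cv2.imwrite('pics/w14.png',im)
np.savez('w14.npz',**{k:np.array(i[k]) for k in ['intrinsics','R','t']})
cv2.imwrite('pics/w14c.png',cv2.resize(im[80:310,130:390],None,fx=2.6,fy=2.6,interpolation=cv2.INTER_CUBIC))
E
```

```text
t: 20.95
ee_pos: [0.5418, -0.2226, 0.0729]
ee_rot: [[0.015, -1.0, 0.002], [-1.0, -0.015, -0.001], [0.001, -0.002, -1.0]]
wrist_force: [0.7, -0.2, -0.5]
grip_width: 0.522
```

View pics/w14c.png

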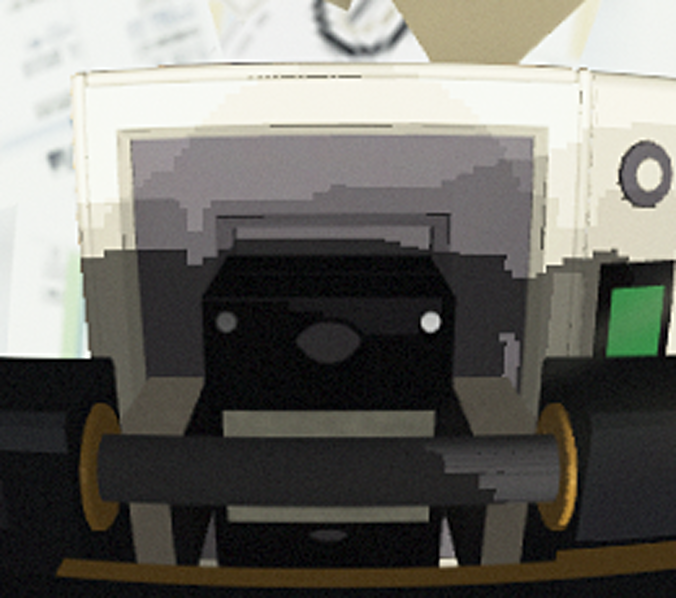

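Run:
```python
from h import *
a=dict(np.load('w14.npz'))
f=lambda p:((p[0]+.5)/2.6-.5+130,(p[1]+.5)/2.6-.5+80)
for n,p,z in [('deckL',(132,137),.038),('deckR',(537,133),.038),('mouthL',(218,216),.038),('mouthR',(450,214),.038),('bayinL',(233,226),.034),('bayinR',(433,225),.034),('casL',(222,256),.059),('casR',(436,256),.059),('ctopL',(205,298),.097),('ctopR',(452,297),.097),('s1',(226,322),.097),('s2',(430,322),.097)]:
    print(n,onz(a,f(p),z,1).round(4))
print(-a['R'].T@a['t'])
```

```text
deckL [ 0.5938 -0.2821  0.038 ]
deckR [ 0.4909 -0.2848  0.038 ]
mouthL [ 0.5717 -0.2617  0.038 ]
mouthR [ 0.5127 -0.2632  0.038 ]
bayinL [ 0.5683 -0.2585  0.034 ]
bayinR [ 0.5164 -0.2596  0.034 ]
casL [ 0.5678 -0.2556  0.059 ]
casR [ 0.5188 -0.2564  0.059 ]
ctopL [ 0.5658 -0.2557  0.097 ]
ctopR [ 0.521  -0.2566  0.097 ]
s1 [ 0.562  -0.2512  0.097 ]
s2 [ 0.5248 -0.2518  0.097 ]
[ 0.54368324 -0.29135011  0.23144189]
```

```bash
python3 -m pendant '[[[40,-0.04,0,0,0],[40,-0.04,0,-0.3,0],[40,-0.04,0,-0.5,0],[40,-0.04,0,-0.7,0],[40,-0.04,0,-0.85,0],[40,-0.04,0,-0.9,0],[40,-0.04,0,-0.9,0]]]' 25
python3 -m pendant '[[[40,0,0,-0.05,0],[40,0,0,-0.1,0],[40,0,0,-0.1,0]]]' 25
```

```text
t: 21.7
ee_pos: [0.5391, -0.2227, 0.0437]
ee_rot: [[0.014, -1.0, -0.001], [-1.0, -0.014, 0.0], [-0.0, 0.001, -1.0]]
wrist_force: [-0.5, -0.3, -0.6]
grip_width: 0.523
t: 22.0
ee_pos: [0.5395, -0.2227, 0.0415]
ee_rot: [[0.014, -1.0, 0.001], [-1.0, -0.014, -0.0], [0.0, -0.001, -1.0]]
wrist_force: [0.0, 0.4, 2.0]
grip_width: 0.522
```

It is at floor depth with almost no force, so it's in the bay. I'll release, rise and look.

```bash
python3 -m pendant '[[[46,0,0,0,0],[54,0,0,0,0],[54,0,0,0,0],[54,0,0,0.2,0],[54,0,0,0.6,0],[54,0,0,1.5,0],[54,0,0,3,0],[54,0,0.7,4.5,0],[54,0,1.4,5.5,0],[54,0,1.4,5.5,0],[54,0,1.4,5.5,0]]]' 25
python3 - <<'E'
from h import *
i=optics.camera_info('wrist');im=optics.camera('wrist');cv2.imwrite('pics/w15.png',im)
np.savez('w15.npz',**{k:np.array(i[k]) for k in ['intrinsics','R','t']})
cv2.imwrite('pics/w15c.png',cv2.resize(im[30:230,160:390],None,fx=3,fy=3,interpolation=cv2.INTER_CUBIC))
E
```

```text
t: 23.1
ee_pos: [0.5396, -0.1801, 0.2081]
ee_rot: [[0.015, -1.0, 0.003], [-1.0, -0.015, 0.0], [-0.0, -0.003, -1.0]]
wrist_force: [-0.5, -0.2, -0.8]
grip_width: 0.618
```

View pics/w15c.png

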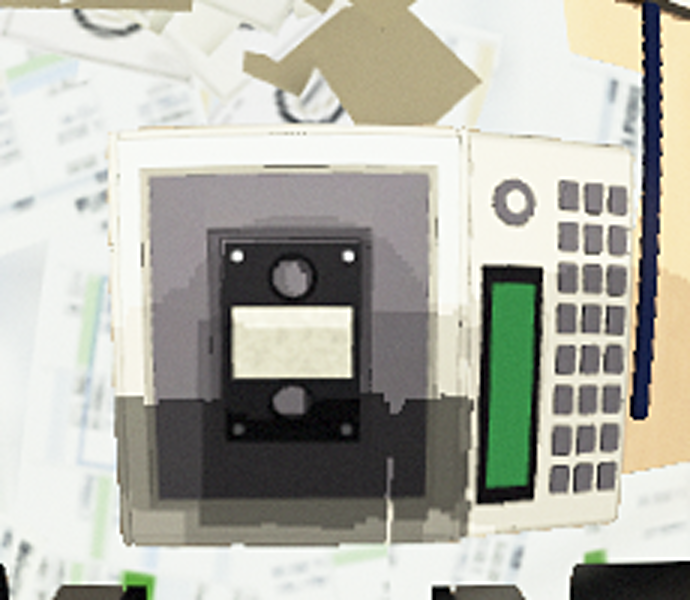

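Run:
```python
from h import *
a=dict(np.load('w15.npz'))
f=lambda p:((p[0]+.5)/3-.5+160,(p[1]+.5)/3-.5+30)
P=[(236,257),(348,257),(238,429),(347,430)]
for z in (.066,.076):
    X=np.array([onz(a,f(p),z,1) for p in P]);print(X.round(4).tolist(),X.mean(0).round(4),np.linalg.norm(X[0]-X[1]),np.linalg.norm(X[2]-X[3]),np.linalg.norm(X[0]-X[2]),np.linalg.norm(X[1]-X[3]))
```

```text
[[0.56, -0.2513, 0.066], [0.5226, -0.2519, 0.066], [0.5589, -0.1926, 0.066], [0.5215, -0.1929, 0.066]] [ 0.5408 -0.2222  0.066 ] 0.037345826838877084 0.03739042654788279 0.058693190196475224 0.059031889782043184
[[0.5594, -0.2512, 0.076], [0.5233, -0.2518, 0.076], [0.5583, -0.1945, 0.076], [0.5222, -0.1947, 0.076]] [ 0.5408 -0.2231  0.076 ] 0.03610354497600131 0.03614666110801116 0.05674080376331436 0.0570682367526457
```

The 24 mm cassette is seated level. Its screw spacing of 37.3 x 58.9 mm at z 0.066 matches the same screws on cassette_12, and it is centred at (.5408,-.2222). I'll pick up cassette_12 next.

```bash
python3 -m pendant '[[[66,-3.7,8.86,0,-0.1],[66,-3.7,8.86,0,-0.1],[66,-3.7,8.86,0,-0.1],[66,-3.7,8.86,0,-0.1],[66,-3.7,8.86,0,-0.1],[66,-3.7,8.86,0,-0.1],[66,-3.7,8.86,0,-0.1],[66,-3.7,8.86,-1.5,-0.1],[66,-3.7,8.86,-3,-0.1],[66,-3.7,8.86,-4,-0.1],[66,-3.7,8.86,-4.6,-0.1],[66,-3.7,8.86,-4.6,-0.1],[66,-3.7,8.86,-4.6,-0.1]]]' 25
python3 - <<'E'
from h import *
cv2.imwrite('pics/w16.png',optics.camera('wrist'))
E
```

```text
t: 24.45
ee_pos: [0.4282, 0.0844, 0.068]
ee_rot: [[-0.0, -1.0, -0.001], [-1.0, 0.0, -0.001], [0.001, 0.001, -1.0]]
wrist_force: [-0.1, 0.1, -0.2]
grip_width: 0.755
```

View pics/w16.png

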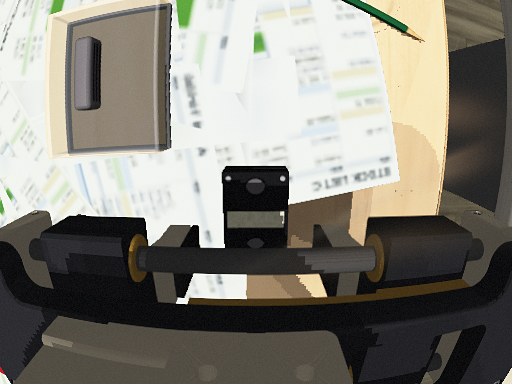

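Cassette_12 at (255,205) stands between the fingers, and the cover stands flat at (115,80). I'll grip it.

```bash
python3 -m pendant '[[[66,0.01,0.03,-1,0],[66,0.01,0.03,-1.6,0],[66,0.01,0.03,-1.75,0],[66,0.01,0.03,-1.75,0],[40,0.01,0.03,-1.75,0],[40,0.01,0.03,-1.75,0],[40,0.01,0.03,-1.75,0],[40,0.01,0.03,-1.75,0],[40,0.01,0.03,-1.75,0],[40,0.01,0.03,-1.75,0],[40,0.01,0.03,-1.75,0]]]' 25
python3 -m pendant '[[[40,0,0,0.3,0],[40,0,0,0.8,0],[40,0,0,1.5,0],[40,0,0,3,0],[40,0,0,4.5,0],[40,0,0,5,0],[40,0,0,5,0],[40,0,0,5,0]]]' 25
```

```text
t: 25.6
ee_pos: [0.429, 0.0864, 0.0164]
ee_rot: [[0.001, -1.0, 0.001], [-1.0, -0.001, 0.001], [-0.001, -0.001, -1.0]]
wrist_force: [-1.7, 0.3, 7.7]
grip_width: 0.52
t: 26.4
ee_pos: [0.4281, 0.0859, 0.1658]
ee_rot: [[-0.0, -1.0, 0.0], [-1.0, 0.0, 0.001], [-0.001, -0.0, -1.0]]
wrist_force: [-0.8, -0.1, -0.4]
grip_width: 0.517
```

```bash
python3 -m pendant '[[[40,5.44,6.99,0,-1.37],[40,5.44,6.99,0,-1.37],[40,5.44,6.99,0,-1.37],[40,5.44,6.99,0,-1.37],[40,5.44,6.99,0,-1.37],[40,5.44,6.99,0,-1.37],[40,5.44,6.99,0,-1.37],[40,5.44,6.99,-1.5,-1.37],[40,5.44,6.99,-3,-1.37],[40,5.44,6.99,-3.5,-1.37],[40,5.44,6.99,-3.5,-1.37],[40,5.44,6.99,-3.5,-1.37]]]' 25
python3 - <<'E'
from h import *
i=optics.camera_info('wrist');im=optics.camera('wrist');cv2.imwrite('pics/w17.png',im)
np.savez('w17.npz',**{k:np.array(i[k]) for k in ['intrinsics','R','t']})
cv2.imwrite('pics/w17c.png',cv2.resize(im[0:310,130:390],None,fx=1.9,fy=1.9,interpolation=cv2.INTER_CUBIC))
E
```

```text
t: 27.6
ee_pos: [0.5924, 0.2958, 0.0619]
ee_rot: [[-0.19, -0.982, 0.001], [-0.982, 0.19, 0.0], [-0.0, -0.001, -1.0]]
wrist_force: [0.9, -0.2, 1.0]
grip_width: 0.521
```

View pics/w17c.png

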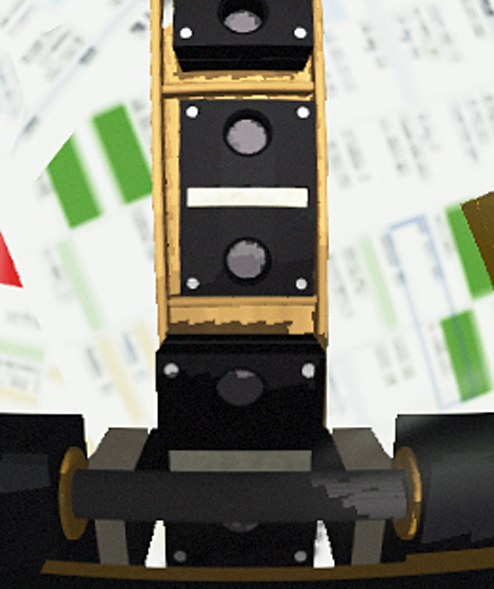

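```bash
python3 -m pendant '[[[40,-0.03,0,-0.4,0],[40,-0.03,0,-0.8,0],[40,-0.03,0,-1.1,0],[40,-0.03,0,-1.25,0],[40,-0.03,0,-1.3,0],[40,-0.03,0,-1.3,0]]]' 25
python3 -m pendant '[[[40,0,0,-0.05,0],[40,0,0,-0.1,0],[40,0,0,-0.1,0]]]' 25
```

```text
t: 28.25
ee_pos: [0.5908, 0.2957, 0.0214]
ee_rot: [[-0.19, -0.982, -0.0], [-0.982, 0.19, -0.0], [0.001, 0.0, -1.0]]
wrist_force: [-0.3, -0.2, -0.3]
grip_width: 0.524
t: 28.55
ee_pos: [0.5912, 0.296, 0.0205]
ee_rot: [[-0.189, -0.982, 0.001], [-0.982, 0.189, 0.001], [-0.001, -0.001, -1.0]]
wrist_force: [-3.8, -1.5, 9.1]
grip_width: 0.521
```

```bash
python3 -m pendant '[[[40,0,0,0.05,0],[52,0,0,0.05,0],[62,0,0,0.05,0],[62,0,0,0.05,0],[62,0,0,0.3,0],[62,0,0,1,0],[62,0,0,2.5,0],[62,0,1,4,0],[62,0,2,5.2,0],[62,0,2,5.2,0],[62,0,2,5.2,0]]]' 25
python3 - <<'E'
from h import *
i=optics.camera_info('wrist');im=optics.camera('wrist');cv2.imwrite('pics/w18.png',im)
np.savez('w18.npz',**{k:np.array(i[k]) for k in ['intrinsics','R','t']})
E
```

```text
t: 29.65
ee_pos: [0.5909, 0.3569, 0.1762]
ee_rot: [[-0.189, -0.982, 0.002], [-0.982, 0.189, 0.002], [-0.002, -0.001, -1.0]]
wrist_force: [-0.6, -0.2, -0.4]
grip_width: 0.708
```

View pics/w18.png

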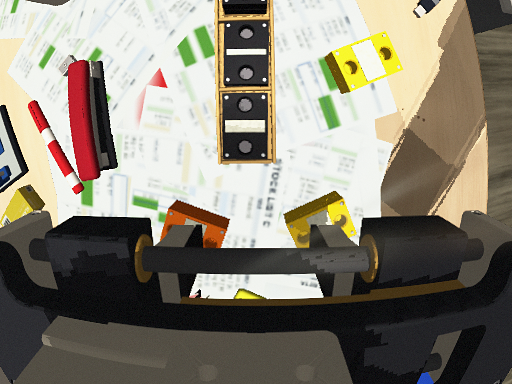

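Cassette_12 sits in the former 24 pocket at (245,127), and the 6 mm one at (246,52) is untouched. Now for the cover.

```bash
python3 -m pendant '[[[50,-1.62,-12.58,0,1.37],[50,-1.62,-12.58,0,1.37],[50,-1.62,-12.58,0,1.37],[50,-1.62,-12.58,0,1.37],[50,-1.62,-12.58,0,1.37],[50,-1.62,-12.58,0,1.37],[50,-1.62,-12.58,0,1.37],[50,-1.62,-12.58,0,1.37],[50,-1.62,-12.58,0,1.37],[50,-1.62,-12.58,-2,1.37],[50,-1.62,-12.58,-2.5,1.37],[50,-1.62,-12.58,-2.5,1.37],[50,-1.62,-12.58,-2.5,1.37]]]' 25
python3 - <<'E'
from h import *
i=optics.camera_info('wrist');im=optics.camera('wrist');cv2.imwrite('pics/w19.png',im)
np.savez('w19.npz',**{k:np.array(i[k]) for k in ['intrinsics','R','t']})
E
```

```text
t: 31.0
ee_pos: [0.542, -0.0218, 0.0995]
ee_rot: [[0.001, -1.0, -0.002], [-1.0, -0.001, -0.001], [0.001, 0.002, -1.0]]
wrist_force: [0.6, 0.3, 0.1]
grip_width: 0.568
```

View pics/w19.png

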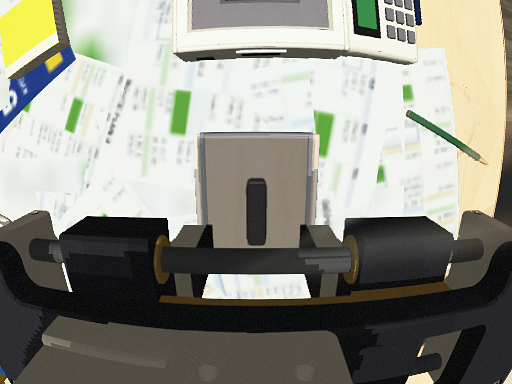

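```bash
python3 -m pendant '[[[50,0,0.04,-1,0],[50,0,0.04,-1.7,0],[50,0,0.04,-2,0],[50,0,0.04,-2,0],[8,0,0.04,-2,0],[8,0,0.04,-2,0],[8,0,0.04,-2,0],[8,0,0.04,-2,0],[8,0,0.04,-2,0],[8,0,0.04,-2,0],[8,0,0.04,-2,0],[8,0,0.04,-2,0],[8,0,0.04,-2,0],[8,0,0.04,-2,0],[8,0,0.04,-2,0]]]' 25
python3 -m pendant '[[[8,0,0,0.3,0],[8,0,0,1,0],[8,0,0,2,0],[8,0,0,3.5,0],[8,0,0,5,0],[8,0,0,5,0],[8,0,0,5,0],[8,0,0,5,0]]]' 25
python3 - <<'E'
from h import *
i=optics.camera_info('wrist');im=optics.camera('wrist');cv2.imwrite('pics/w20.png',im)
np.savez('w20.npz',**{k:np.array(i[k]) for k in ['intrinsics','R','t']})
E
```

```text
t: 32.55
ee_pos: [0.5423, -0.0204, 0.0399]
ee_rot: [[0.0, -1.0, 0.0], [-1.0, -0.0, -0.0], [0.0, -0.0, -1.0]]
wrist_force: [-1.7, 0.8, 6.0]
grip_width: 0.157
t: 33.35
ee_pos: [0.5413, -0.0205, 0.1887]
ee_rot: [[-0.0, -1.0, -0.002], [-1.0, 0.0, -0.0], [0.0, 0.002, -1.0]]
wrist_force: [0.5, -0.5, -2.0]
grip_width: 0.157
```

View pics/w20.png

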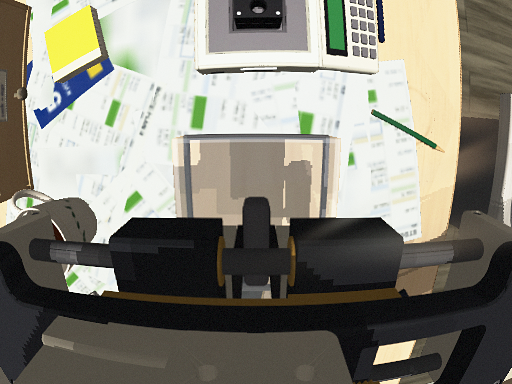

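Run:
```python
from h import *
a=dict(np.load('w20.npz'));im=cv2.imread('pics/w20.png')
cv2.imwrite('pics/w20c.png',cv2.resize(im[120:230,160:350],None,fx=4,fy=4,interpolation=cv2.INTER_CUBIC))
for p in [(185,138),(330,135),(174,136),(341,138)]:
  for z in (.149,.184): print(p,z,onz(a,p,z,1).round(4))
```

```text
(185, 138) 0.149 [ 0.5903 -0.0767  0.149 ]
(185, 138) 0.184 [ 0.5819 -0.079   0.184 ]
(330, 135) 0.149 [ 0.4922 -0.0788  0.149 ]
(330, 135) 0.184 [ 0.5011 -0.0807  0.184 ]
(174, 136) 0.149 [ 0.5981 -0.0783  0.149 ]
(174, 136) 0.184 [ 0.5883 -0.0803  0.184 ]
(341, 138) 0.149 [ 0.4843 -0.077   0.149 ]
(341, 138) 0.184 [ 0.4946 -0.0792  0.184 ]
```

View pics/w20c.png

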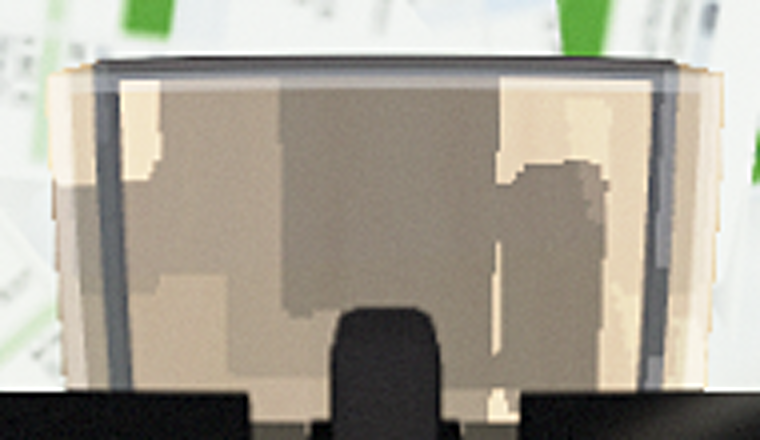

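```bash
python3 -m pendant '[[[8,0,-1.5,0,0.1],[8,0,-3,0,0.1],[8,0,-4.5,0,0.1],[8,0,-6,0,0.1],[8,0,-6.69,0,0.1],[8,0,-6.69,0,0.1],[8,0,-6.69,-1,0.1],[8,0,-6.69,-2,0.1],[8,0,-6.69,-3,0.1],[8,0,-6.69,-3.3,0.1],[8,0,-6.69,-3.3,0.1],[8,0,-6.69,-3.3,0.1]]]' 25
python3 - <<'E'
from h import *
i=optics.camera_info('wrist');im=optics.camera('wrist');cv2.imwrite('pics/w21.png',im)
np.savez('w21.npz',**{k:np.array(i[k]) for k in ['intrinsics','R','t']})
cv2.imwrite('pics/w21c.png',cv2.resize(im[80:230,130:390],None,fx=3,fy=3,interpolation=cv2.INTER_CUBIC))
E
```

```text
t: 34.6
ee_pos: [0.543, -0.221, 0.0914]
ee_rot: [[0.015, -1.0, 0.001], [-1.0, -0.015, -0.001], [0.001, -0.001, -1.0]]
wrist_force: [1.0, 0.2, -0.8]
grip_width: 0.158
```

View pics/w21c.png

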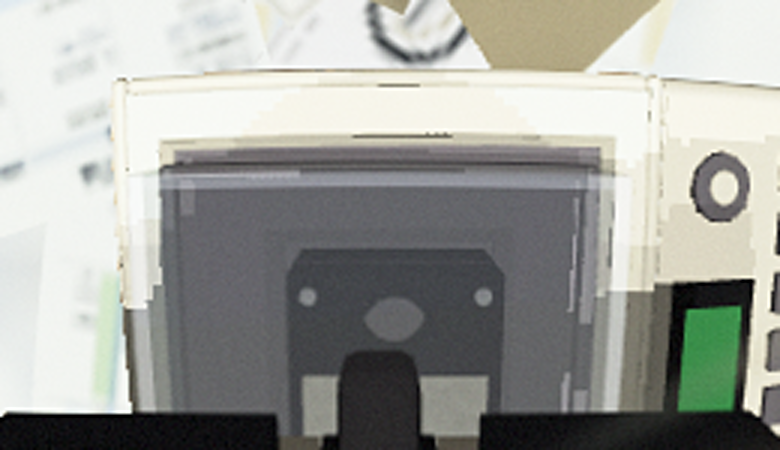

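```bash
python3 - <<'E'
from h import *
a=dict(np.load('w21.npz'))
f=lambda p:((p[0]+.5)/3-.5+130,(p[1]+.5)/3-.5+80)
for n,p,z in [('deckL',(175,150),.038),('deckR',(601,148),.038),('rimTL',(160,141),.042),('rimTR',(615,137),.042),('cbL',(161,166),.051),('cbR',(598,165),.051),('ctL',(131,176),.086),('ctR',(630,178),.086)]:
    print(n,onz(a,f(p),z,1).round(4))
E
cat > /dev/null
```

```text
deckL [ 0.594  -0.2816  0.038 ]
deckR [ 0.4916 -0.2837  0.038 ]
rimTL [ 0.5967 -0.284   0.042 ]
rimTR [ 0.4893 -0.2867  0.042 ]
cbL [ 0.5943 -0.2785  0.051 ]
cbR [ 0.4954 -0.2802  0.051 ]
ctL [ 0.5915 -0.2787  0.086 ]
ctR [ 0.4977 -0.2798  0.086 ]
```

```bash
python3 -m pendant '[[[8,-0.06,-0.02,0,0],[8,-0.06,-0.02,-0.1,0],[8,-0.06,-0.02,-0.2,0],[8,-0.06,-0.02,-0.3,0],[8,-0.06,-0.02,-0.36,0],[8,-0.06,-0.02,-0.36,0]]]' 25
python3 -m pendant '[[[8,0,0,-0.05,0],[8,0,0,-0.08,0],[8,0,0,-0.08,0]]]' 25
```

```text
t: 35.25
ee_pos: [0.5402, -0.2217, 0.0794]
ee_rot: [[0.014, -1.0, -0.001], [-1.0, -0.014, 0.0], [-0.0, 0.001, -1.0]]
wrist_force: [-0.2, -0.2, -0.5]
grip_width: 0.155
t: 35.55
ee_pos: [0.5406, -0.2218, 0.078]
ee_rot: [[0.015, -1.0, 0.0], [-1.0, -0.015, -0.0], [0.0, -0.0, -1.0]]
wrist_force: [-2.5, 1.7, 4.7]
grip_width: 0.158
```

Contact came at tip z .078, exactly the seated height (.038 + .040). I'll release and check.

```bash
python3 -m pendant '[[[18,0,0,0,0],[28,0,0,0,0],[40,0,0,0,0],[40,0,0,0,0],[40,0,0,0.3,0],[40,0,0,1,0],[40,0,0,2.5,0],[60,0,0.8,4,0],[60,0,1.6,5.5,0],[60,0,1.6,5.5,0],[60,0,1.6,5.5,0]]]' 25
python3 - <<'E'
from h import *
i=optics.camera_info('wrist');im=optics.camera('wrist');cv2.imwrite('pics/w22.png',im)
np.savez('w22.npz',**{k:np.array(i[k]) for k in ['intrinsics','R','t']})
cv2.imwrite('pics/w22c.png',cv2.resize(im[30:230,160:390],None,fx=3,fy=3,interpolation=cv2.INTER_CUBIC))
E
```

```text
t: 36.65
ee_pos: [0.5411, -0.1731, 0.2449]
ee_rot: [[0.015, -1.0, 0.004], [-1.0, -0.015, 0.0], [-0.0, -0.004, -1.0]]
wrist_force: [-0.5, 0.0, -0.6]
grip_width: 0.68
```

View pics/w22c.png

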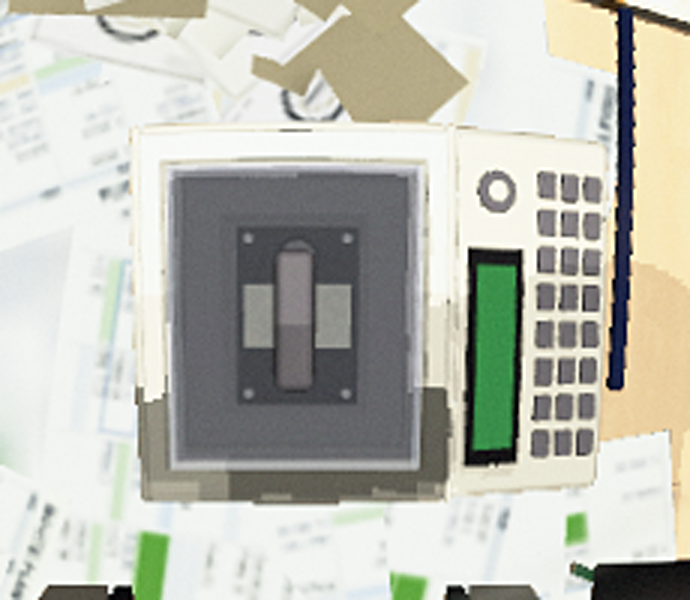

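The cover sits inside the rim over the wide-strip cassette. I'll back the arm off and check with the fixed cameras.

```bash
python3 -m pendant '[[[60,0,0,3,0],[60,-2,-10,4,0],[60,-2,-10,4,0],[60,-2,-10,4,0],[60,-2,-10,4,0],[60,-2,-10,4,0],[60,-2,-10,4,0],[60,-2,-10,4,0],[60,-2,-10,4,0],[60,-2,-10,4,0]]]'
python3 - <<'E'
from h import *
a=dict(np.load('w22.npz'))
f=lambda p:((p[0]+.5)/3-.5+160,(p[1]+.5)/3-.5+30)
for n,p,z in [('barT',(295,249),.091),('barB',(295,389),.091),('hoodTL',(169,167),.073),('hoodTR',(426,165),.073),('hoodBL',(170,469),.073),('hoodBR',(420,467),.073)]: print(n,onz(a,f(p),z,1).round(4))
im=optics.camera('top');cv2.imwrite('pics/top23.png',im)
s=optics.camera('scene');cv2.imwrite('pics/s23c.png',cv2.resize(s[130:290,140:400],None,fx=3,fy=3,interpolation=cv2.INTER_CUBIC))
cv2.imwrite('pics/t23c.png',cv2.resize(im[100:260,140:400],None,fx=3,fy=3,interpolation=cv2.INTER_CUBIC))
d=cv2.absdiff(im,cv2.imread('pics/top0.png')).max(2)
print(get_state()['t'])
E
```

```text
t: 37.7
ee_pos: [0.48, -0.4736, 0.3606]
ee_rot: [[0.013, -1.0, -0.002], [-1.0, -0.013, 0.002], [-0.002, 0.002, -1.0]]
wrist_force: [0.8, 1.3, 0.2]
grip_width: 0.685
barT [ 0.542  -0.2474  0.091 ]
barB [ 0.5412 -0.1981  0.091 ]
hoodTL [ 0.5886 -0.2782  0.073 ]
hoodTR [ 0.4944 -0.2806  0.073 ]
hoodBL [ 0.5884 -0.1641  0.073 ]
hoodBR [ 0.4928 -0.1665  0.073 ]
37.8
```

View pics/s23c.png

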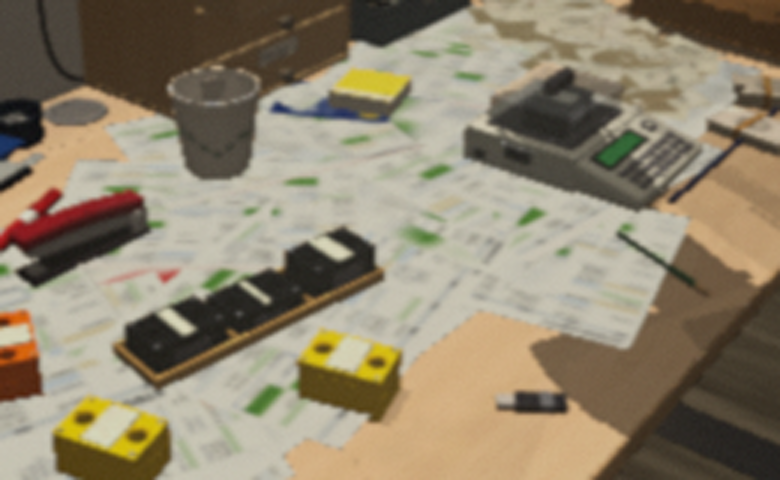

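View pics/t23c.png

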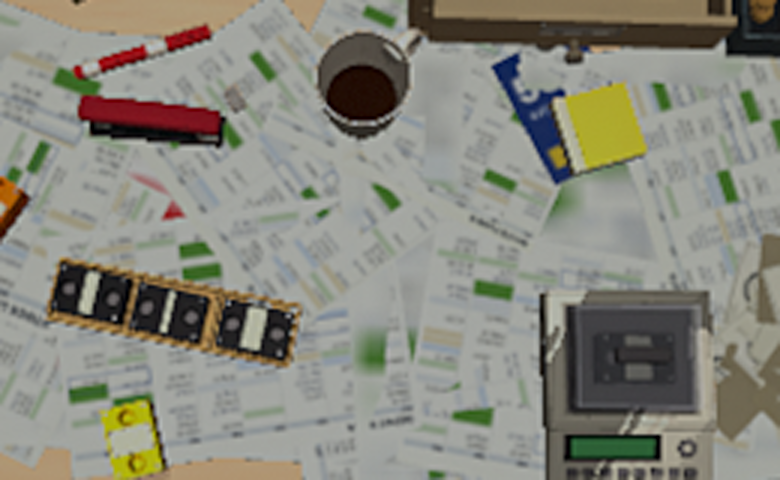

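Everything agrees. The tray now shows 12/6/18 at (90,290), (170,310) and (255,330), the cover is seated on the printer at (635,355), and the bystanders are in place. The robot is clear, so I'll hand in.

```bash
python3 -c "
from plant import manip;print(manip.close_job())"
```

```text
the job is handed in; nothing more can be done
None
```

The swap is done and handed in at about 38 s of the 122 s allowed. I stood the cover on the desk and set cassette_12 aside. Cassette_24 went into the printer's bay and cassette_12 into the pocket it came from, then the cover went back on.

**Last checks**
- **Cassette_24:** it sits level, with its top at about z 66 mm. It was centred within about 1 mm of the bay before I refitted the cover.
- **Cassette_12:** it reached the pocket floor, and the pictures show it lying flat there.
- **Cover:** contact came at the expected seated height. Its centre is within about 1 mm of the printer's, and it shows inside the rim on all sides.
- **Surroundings:** the 18 mm and 6 mm cassettes, mug, notepad and stapler look unmoved, judged by eye from the final pictures.
- **Forces:** the highest wrist force I read was about 21 N, while setting the cover down on the desk.

**Disagreements:** none of the final checks failed. Some two-view heights were 3 to 30 mm off where a point was hard to make out. For those I used the stated heights, checked against screw spacing and contact.

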